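Park the index plunger and bring the board carriage to its end stop

ROBOT

A 6-joint arm with a two-finger parallel gripper is mounted at the origin on the work surface. World frame = base frame: x ahead of the robot, y to its left, z up, the work surface at z = 0. Lengths are in m, angles in rad, forces in N, time in s.
With the tool pointing down it reaches from about 0.25 to 0.775 m from the base axis. Payload 4 kg.
Tool frame: the origin (TCP) lies at the very end of the fingers, on their centre line; the grasp point (between the pads) lies 19 mm behind it; y points along the fingers, x is the direction in which the jaws open and shut, and the axes are right-handed (so a half turn about y gives the same grasp; the last joint's range is limited). The gripper opens to 94 mm and grips with 3 to 60 N. Pads are 16 mm wide; open, the fingers measure 119 mm over their backs; the gripper's body (75 mm by 177 mm) begins 78 mm behind the grasp point.
Start: joints at [-1.264, 0.087, 1.371, -0, 1.684, -0.103], TCP at [0.219, -0.504, 0.206] pointing down, gripper open.
Joint ranges: [-3.1, 3.1], [-0.76, 2.03], [0.27, 2.55], [-1.08, 4.22], [0.17, 2.65], [-2.57, 2.57]. Speed limits (rad/s): [2.79, 2.79, 3.14, 3.14, 3.14, 3.14].

INTERFACE

Orientations are given as [roll, pitch, yaw] about the fixed x, y, z axes, in that order (R = Rz(yaw) Ry(pitch) Rx(roll)).
In Python, from bench import robot gives the robot as it stands.
- The arm moves only by the shell command python3 -m handwheel 'ROWS' [OPENING]. ROWS is JSON, a list of rows, each an object with "delta_pos": the shift along the tool's x, y, z in mm, a list of three; "yaw": the turn about the tool's y in rad. A call has 1 to 12 rows; each row is the pose to reach, as a shift and turn from the pose commanded when the call began, along the tool's axes at that moment; what a row does not reach only later rows make up. A row lasts 1/10 s, in which the tool goes at most 50 mm and 8.59 degrees, less where a joint would pass 70% of its speed; a pose out of reach is approached as far as the arm can. A call with a gripper value outside its range is refused whole. OPENING is the closure in counts, from 0 (fully open) to 255 (shut), set as the call begins (- or left out, the last holds). The fingers move at their own pace and stop on an object; the grip force is fixed at half the most. Time passes only in rows, so rows that repeat a pose let the fingers close. It gives the time, the measured TCP pose, the force and the opening at its end, in the units of the state.
- robot.get_obs(): the state, without advancing time (a new reading comes with each control period).
- robot.snapshot(name): name is "scene" or "side" or "wrist"; returns a dict with "image" (480x640x3 uint8, red, green, blue), "fx", "fy", "cx", "cy" (pixels), "k1" (the pictures are not rectified: a ray, as slopes to the right and down, at radius r is drawn at 1 + k1 r^2 times it, then the intrinsics apply), "rvec" (rotation vector, rad) and "tvec" (3), from world to camera coordinates, as OpenCV has them. Camera axes: x right, y down, z forward; pixel columns grow to the right and rows downward; lengths in m; the calibration is good to about 2 mm. A picture is of the moment at which its call begins. There is no depth.
- robot.close_job(): hands the job in, once; it reports no verdict.
The state is a dict: "time": time; "joint_positions": joint angles; "qvel": joint speeds; "joint_torque": joint torques, N m; "tool_pos": TCP position; "ee_rot": TCP orientation; "wrist_force": force on the tool from outside, world axes, zero at the start; "wrist_torque": the same for the moment, N m; "width": finger opening in m.
Only numpy, scipy, OpenCV 4.12 (cv2) and the standard library are available. Lean on these libraries where they do the work, as an engineer would, in place of code of your own. Each camera call takes 0.05 s, during which the arm holds its last target.

TASK

Free the circuit board carriage: pull the red sprung plunger straight up, twist it a quarter turn and let it down into its rest notch so that it stays up by itself. Then slide the carriage by its orange handle all the way to the yellow end stop until you feel it press on the rubber bumper, and let go there. Be gentle: pull the plunger with no more than about 25 N and do not wrench it or ram the bumper, and leave everything else on the bench where it is.

Things in the scene. Friction and masses are not known exactly. Their poses are not given: they have to be found in the camera images.
- station: Board station: aluminium base plate 230 x 310 x 12 mm. Origin on the table below the middle of the carriage track, z up; its y axis is the direction in which the carriage slides (towards the yellow end stop), the blue plunger bracket (top face 65 mm above the table) stands on its -x side at (-80, -70) mm.
- plunger (a joint): Height (m) of the sprung index plunger: 0 = seated, its 8 mm steel tip 4 mm deep in a hole in the carriage's edge strip, locking the carriage; grows as it is pulled straight up. The spring pulls down with 6 N seated plus 0.2 N per mm (and 1 N of weight).
- plunger_knob (a joint): Turn (rad, counter-clockwise from above) of the plunger's red T-handle: 0 at the start, free to about 1.8 either way once lifted. At 0 the cross pin in its stem lies in the deep slot of the brass stroke sleeve and cannot turn; a quarter turn (1.57 or -1.57) after lifting puts the pin over the sleeve's rest notch.
- sleeve: Foot of the brass stroke sleeve, a disc on the bracket; origin on the plunger's axis, 65 mm above the table. How far the sleeve is screwed out differs each time and is not given: to clear it the plunger must be lifted 10 to 26 mm; a rubbery stop (several N per mm) ends the pull 2.4 mm above the clearing height. Let down in the rest notch, it settles 3 mm below the clearing height and stays up.
- knob_grip (a point): Point on the plunger's axis in the red T-handle, at the height to grip, 127 mm above the table when seated. The T-handle is a bar 34 mm long (this point's x axis), 12 mm wide (its y axis) and 24 mm tall (114 to 138 mm above the table, seated), with two flat sides to grip across its 12 mm. Above the sleeve (27 mm wide, top at 85 to 101 mm) only a 7 mm stem.
- carriage: Board carriage; its frame is parallel to the station's. It slides along the station's +y from its locked start, with 3 N of friction plus some drag (15 N per m/s) and stays where it is left.
- carriage_handle (a point): Middle of the orange handle post on the carriage, 58 mm above the table: upright round post 16 mm in diameter, from 30 to 78 mm above the table. 122 mm in the station's +x from the plunger's axis.
- carriage_face (a point): Centre of the carriage's front face (its +y side), the face that meets the end stop's bumper. Carriage plate 120 x 110 mm, top 30 mm above the table, bearing a clamped green circuit board.
- end_stop: Yellow end stop bolted on the base plate, 60 x 27 x 26 mm, with a black rubber bumper (several N per mm) facing the carriage. Origin at the bumper's foremost point in plan (12 mm above the table), y axis as the station's: the carriage is home when its front face is at this y. 50 to 80 mm of travel from the start.
- screwdriver: Bystander, to be left alone (blue handled screwdriver lying to the side).
- jar: Bystander, to be left alone (mint jar, 60 mm wide, 70 mm tall).
- spool: Bystander, to be left alone (steel wire spool, 52 mm wide, 30 mm tall).
- meter: Bystander, to be left alone (orange hand meter, 90 x 170 x 44 mm).
- slab_a: Bystander, to be left alone (lower of two stacked grey tablet slabs, 72 x 146 x 9 mm).
- tweezers: Bystander, to be left alone (steel tweezers, 125 mm).
- lens_cap: Bystander, to be left alone (black cap, 30 mm wide, 12 mm tall, lying on the station's base plate).
- slab_b: Bystander, to be left alone (upper of the two stacked slabs, beige).

How it is judged:
By the outcome, as a careful person would: the job done as asked, in the order asked, and still so for the second after the job is handed in, with the robot touching nothing.
It also fails if it takes over 51 s, if anything falls off the work surface, if the arm or the gripper's body presses on something with over 40 N, if the wrist force passes 120 N, or if a joint passes its speed limit or range.

## Working session

There is one attempt and no reset: what is moved stays moved. The work goes in short steps, Python scripts to look and compute and a shell command to move; the robot and the scene stay as the last step left them, time stands still between calls to the robot, and variables do not carry over. Pictures are saved under pics/ and viewed, and the job is handed in when it is done.

```bash
ls; mkdir -p pics; cat > h.py <<'E'
import numpy as np, cv2, json
from bench import robot
def save(name,fn):
    s=robot.snapshot(name); cv2.imwrite(f'pics/{fn}.png',s['image'][:,:,::-1])
    np.savez(f'pics/{fn}.npz',**{k:np.array(v) for k,v in s.items()}); return s
E
python3 - <<'E'
from h import *
for n in ['scene','side','wrist']:
    s=save(n,n+'0'); print(n,s['fx'],s['cx'],s['cy'],s['k1'],s['rvec'],s['tvec'])
print(robot.get_obs())
E
```

```text
pics
scene 529.1411189765117 316.11397257839036 237.35163305329368 -0.01004043878327548 [ 1.65202123  2.18824196 -0.64233019] [ 0.08763207 -0.42699375  1.48407662]
side 564.5088669372028 321.87031845600256 229.33180724158123 0.049950105790420495 [ 0.49904939 -2.68705269  1.18868831] [0.57744989 0.17273879 1.06645802]
wrist 339.06402468316486 316.917488440352 237.02647708436416 0.0054264337623177354 [-2.42651691  1.59131134  0.22544538] [-0.54842014 -0.02850788  0.39172062]
{'time': 0.15, 'joint_positions': array([-1.26409001e+00,  8.78032121e-02,  1.37186468e+00,  3.55461107e-05,
        1.68360623e+00, -1.03067063e-01]), 'qvel': array([ 2.02489584e-07, -1.90960861e-03, -5.12994993e-03,  3.33182740e-04,
        4.47757268e-05, -1.28971437e-03]), 'joint_torque': array([ 1.60012245e-03, -3.40643156e+01, -3.02792788e+01,  7.19123636e-02,
        3.05477448e-02, -1.17905411e-04]), 'tool_pos': array([ 0.21902065, -0.50406437,  0.20458475]), 'ee_rot': array([-1.57058819,  0.00166891, -1.1610188 ]), 'wrist_force': array([-1.20545132, -0.05750738,  0.40419499]), 'wrist_torque': array([-0.02254517,  0.00762377, -0.00412014]), 'width': 0.09370364199613516}
```

View pics/scene0.png

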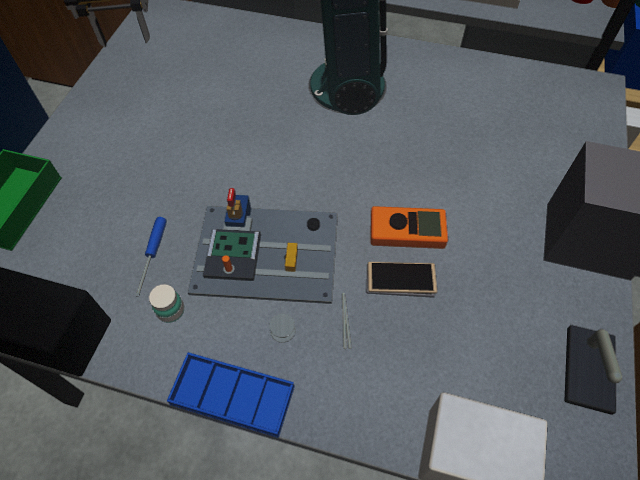

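View pics/side0.png

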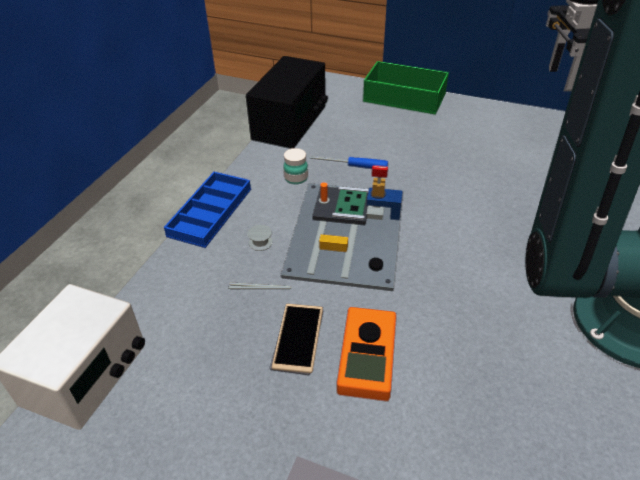

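View pics/wrist0.png

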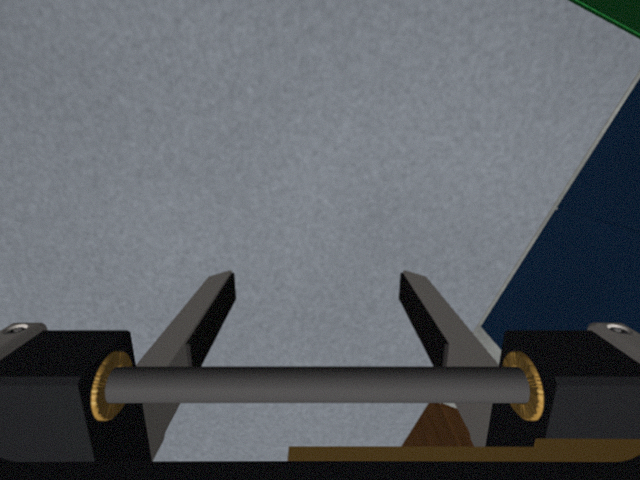

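Scene: the station spans about px (190–338, 205–302), with the red T at (231,197), the orange post at (228,265) and the yellow stop at (291,256). In the side view the red T is at (379,171), the post at (324,192) and the stop at (334,243). I'll zoom in to measure.

```bash
python3 - <<'E'
import cv2
a=cv2.imread('pics/scene0.png')[180:310,185:345]; cv2.imwrite('pics/scene0c.png',cv2.resize(a,None,fx=4.6,fy=4.6,interpolation=cv2.INTER_CUBIC))
a=cv2.imread('pics/side0.png')[155:295,275:415]; cv2.imwrite('pics/side0c.png',cv2.resize(a,None,fx=4.2,fy=4.2,interpolation=cv2.INTER_CUBIC))
E
```

```text
(no output)
```

View pics/scene0c.png

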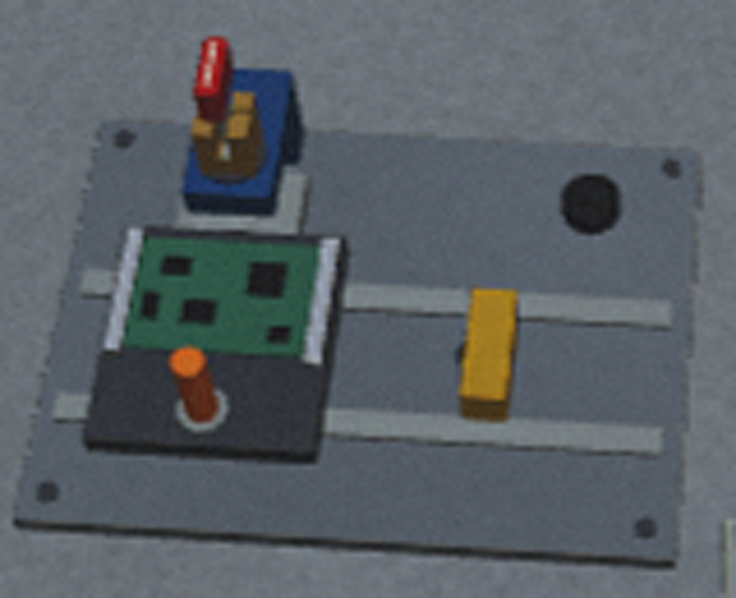

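View pics/side0c.png

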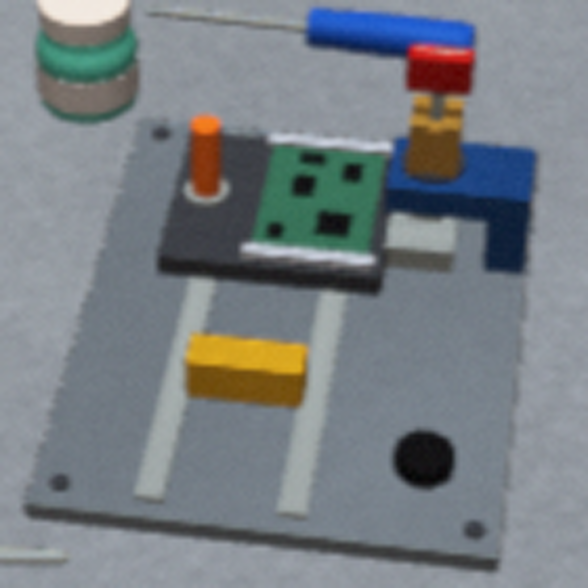

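```bash
cat >> h.py <<'E'
def load(fn):
    d=np.load(f'pics/{fn}.npz'); return {k:d[k] for k in d}
def ray(s,uv):
    x=np.array([(uv[0]-s['cx'])/s['fx'],(uv[1]-s['cy'])/s['fy']]); y=x.copy()
    for _ in range(20): y=x/(1+s['k1']*(y@y))
    R,_=cv2.Rodrigues(np.array(s['rvec'],float)); 
    o=-R.T@np.array(s['tvec']); d=R.T@np.array([y[0],y[1],1]); return o,d/np.linalg.norm(d)
def plane(s,uv,z):
    o,d=ray(s,uv); return o+d*(z-o[2])/d[2]
def tri(obs):
    A=np.zeros((3,3));b=np.zeros(3);rs=[]
    for s,uv in obs:
        o,d=ray(s,uv);P=np.eye(3)-np.outer(d,d);A+=P;b+=P@o;rs.append((o,d))
    X=np.linalg.solve(A,b); return X,[np.linalg.norm(np.cross(X-o,d)) for o,d in rs]
def proj(s,X):
    R,_=cv2.Rodrigues(np.array(s['rvec'],float)); c=R@np.array(X)+np.array(s['tvec']); x=c[:2]/c[2]; f=1+s['k1']*(x@x)
    return np.array([x[0]*f*s['fx']+s['cx'],x[1]*f*s['fy']+s['cy']])
E
python3 - <<'E'
from h import *
np.set_printoptions(precision=4,suppress=True)
A=load('scene0');B=load('side0')
a=lambda p:np.array(p)/4.6+[185-.39,180-.39]
b=lambda p:np.array(p)/4.2+[275-.38,155-.38]
print('scene corners',[plane(A,a(p),.012) for p in [(100,120),(703,150),(675,560),(17,520)]])
print('side corners',[plane(B,b(p),.012) for p in [(537,150),(497,562),(27,507),(140,120)]])
for n,p,q in [('post top',(187,362),(206,125)),('Ttop',(213,62),(440,52)),('stop nearR',(518,292),(308,347)),('stop',(506,400),(188,337+30))]:
    print(n,tri([(A,a(p)),(B,b(q))]))
E
```

```text
scene corners [array([ 0.5007, -0.2173,  0.012 ]), array([0.4354, 0.0865, 0.012 ]), array([0.6604, 0.133 , 0.012 ]), array([ 0.7239, -0.1669,  0.012 ])]
side corners [array([ 0.4998, -0.2213,  0.012 ]), array([0.4343, 0.0884, 0.012 ]), array([0.6564, 0.1345, 0.012 ]), array([ 0.7221, -0.1684,  0.012 ])]
post top (array([ 0.6541, -0.099 ,  0.076 ]), [np.float64(0.0008707742486814783), np.float64(0.0008707742486813563)])
Ttop (array([ 0.5344, -0.1221,  0.1387]), [np.float64(0.00016970885838619022), np.float64(0.00016970885838617325)])
stop nearR (array([0.5573, 0.024 , 0.0483]), [np.float64(0.006489687584252104), np.float64(0.006489687584252074)])
stop (array([0.6115, 0.037 , 0.033 ]), [np.float64(0.0008809672118714483), np.float64(0.0008809672118717074)])
```

```bash
cat >> h.py <<'E'
from scipy.spatial.transform import Rotation as Ro
def go(target,yaw=None):
    o=robot.get_obs(); R=Ro.from_euler('xyz',o['ee_rot']).as_matrix()
    d=R.T@(np.array(target)-o['tool_pos'])*1000
    out=[d.round(1).tolist()]
    if yaw is not None: out.append(round(-(yaw-o['ee_rot'][2]),4))
    print('delta',out,'pos',o['tool_pos'].round(4),'rot',o['ee_rot'].round(4),'F',o['wrist_force'].round(2),'t',o['time'],'w',o['width'])
    return d
def cam(s):
    R,_=cv2.Rodrigues(np.array(s['rvec'],float)); return -R.T@np.array(s['tvec']),R
E
python3 - <<'E'
from h import *
np.set_printoptions(precision=4,suppress=True)
s=load('wrist0'); c,R=cam(s); o=robot.get_obs(); T=Ro.from_euler('xyz',o['ee_rot']).as_matrix()
print('cam in tool',T.T@(c-o['tool_pos']), 'axes in tool (cols x,y,z)\n',T.T@R.T)
go([0.500,-0.150,0.230],-1.361)
E
```

```text
cam in tool [-0.0006 -0.1787  0.08  ] axes in tool (cols x,y,z)
 [[ 1.     -0.     -0.0006]
 [ 0.0005 -0.2747  0.9615]
 [-0.0002 -0.9615 -0.2747]]
delta [[-212.8, -25.0, 398.8], np.float64(0.2)] pos [ 0.219  -0.5041  0.2046] rot [-1.5706  0.0017 -1.161 ] F [-1.21 -0.06  0.4 ] t 0.15 w 0.09370364199613516
```

```bash
python3 - <<'E'
from h import *
go([0.534,-0.122,0.240],-1.361)
E
```

```text
delta [[-225.0, -34.9, 441.1], np.float64(0.2)] pos [ 0.219  -0.5041  0.2046] rot [-1.5706  0.0017 -1.161 ] F [-1.21 -0.06  0.4 ] t 0.15 w 0.09370364199613516
```

```bash
python3 -m handwheel '[{"delta_pos":[-7,-10,13],"yaw":0.01},{"delta_pos":[-22,-20,44],"yaw":0.03},{"delta_pos":[-43,-35,84],"yaw":0.05},{"delta_pos":[-63,-35,124],"yaw":0.07},{"delta_pos":[-85,-35,167],"yaw":0.09},{"delta_pos":[-108,-35,211],"yaw":0.11},{"delta_pos":[-130,-35,255],"yaw":0.13},{"delta_pos":[-153,-35,299],"yaw":0.15},{"delta_pos":[-175,-35,343],"yaw":0.17},{"delta_pos":[-196,-35,383],"yaw":0.19},{"delta_pos":[-214,-35,419],"yaw":0.2},{"delta_pos":[-225,-35,441],"yaw":0.2}]'
python3 -m handwheel '[{"delta_pos":[0,0,0],"yaw":0},{"delta_pos":[0,0,0],"yaw":0},{"delta_pos":[0,0,0],"yaw":0}]'
python3 - <<'E'
from h import *
save('wrist','w1'); go([0.534,-0.122,0.240],-1.361)
E
```

```text
time: 1.35
tool_pos: [0.5352, -0.1196, 0.2398]
ee_rot: [-1.571, 0.001, -1.358]
wrist_force: [-0.5, -0.6, -0.7]
width: 0.094
time: 1.65
tool_pos: [0.5334, -0.1233, 0.2403]
ee_rot: [-1.571, -0.0, -1.362]
wrist_force: [0.6, 0.4, -0.7]
width: 0.0941
delta [[-1.3, 0.5, 1.0], np.float64(-0.0017)] pos [ 0.5333 -0.1235  0.2405] rot [-1.5711e+00 -4.0000e-04 -1.3627e+00] F [ 0.38 -0.42 -0.69] t 1.7 w 0.09405283179148095
```

View pics/w1.png

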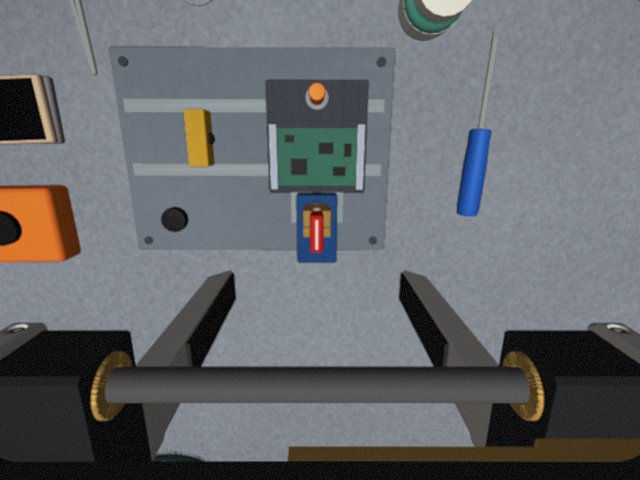

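Wrist view: the T bar is at (316,233), upright in the image so parallel to tool z. The post top is at (316,91), the carriage front edge at column 267, and the bumper at about (212,138). I'll triangulate these against the fixed cameras.

```bash
python3 - <<'E'
import cv2
a=cv2.imread('pics/w1.png')
cv2.imwrite('pics/w1c.png',cv2.resize(a[70:275,180:385],None,fx=2.9,fy=2.9,interpolation=cv2.INTER_CUBIC))
cv2.imwrite('pics/w1d.png',cv2.resize(a[190:270,285:350],None,fx=7,fy=7,interpolation=cv2.INTER_CUBIC))
E
```

```text
(no output)
```

View pics/w1c.png

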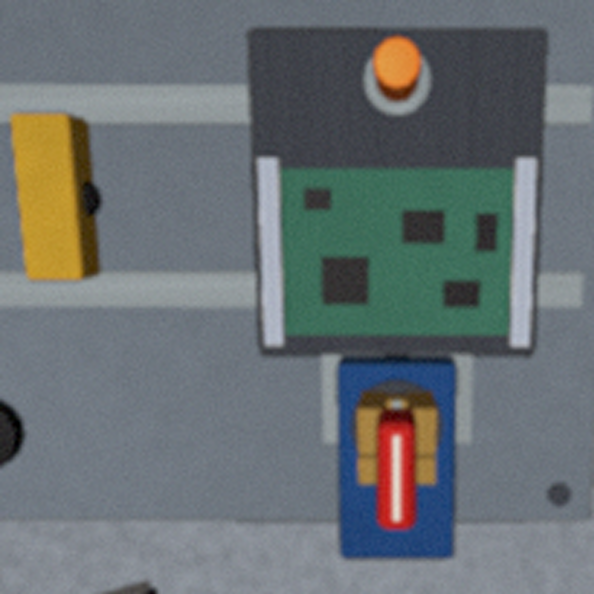

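View pics/w1d.png

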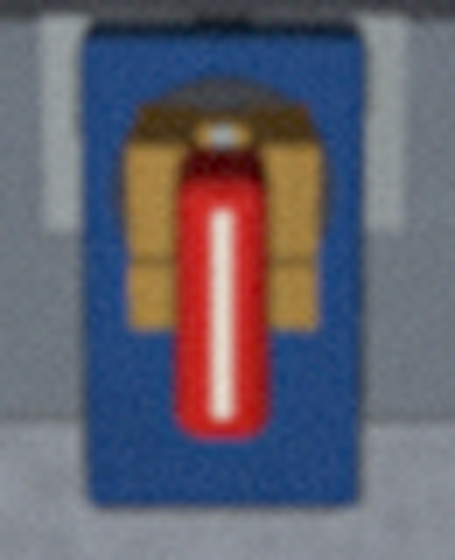

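```bash
python3 - <<'E'
from h import *
np.set_printoptions(precision=4,suppress=True)
A=load('scene0');B=load('side0');W=load('w1')
a=lambda p:np.array(p)/4.6+[185-.39,180-.39]
b=lambda p:np.array(p)/4.2+[275-.38,155-.38]
c=lambda p:np.array(p)/2.9+[180-.33,70-.33]
d=lambda p:np.array(p)/7+[285-.43,190-.43]
print('Ttop',tri([(A,a((213,62))),(B,b((440,52))),(W,d((221,312)))]), plane(W,d((221,312)),.138))
print('Twrist-only ends',plane(W,d((221,185)),.138),plane(W,d((221,438)),.138))
print('post',tri([(A,a((187,362))),(B,b((206,125))),(W,c((397,60)))]), plane(W,c((397,60)),.078))
yaw=np.arctan2(.3068,-.0654)-np.pi/2; print('yaw',yaw)
U=np.array([-np.sin(yaw),np.cos(yaw)])
for n,p,z in [('face1',(249,30),.03),('face2',(262,353),.03),('bumper',(101,200),.025),('stop',(69,114),.038),('stop',(84,278),.038),('pl1',(0,0),.03)]:
    X=plane(W,c(p),z); print(n,X,'along y',X[:2]@U)
E
```

```text
Ttop (array([ 0.5347, -0.1218,  0.1388]), [np.float64(0.00010788399754708473), np.float64(0.0005432110292254218), np.float64(0.0006387094160218569)]) [ 0.5351 -0.1216  0.138 ]
Twrist-only ends [ 0.5507 -0.1183  0.138 ] [ 0.5191 -0.125   0.138 ]
post (array([ 0.6544, -0.0976,  0.0772]), [np.float64(0.0009723776193109823), np.float64(0.0014502227199773546), np.float64(0.001068652690193025)]) [ 0.6547 -0.0967  0.078 ]
yaw 0.21002462454113768
face1 [ 0.6595 -0.0407  0.03  ] along y -0.17730965865723144
face2 [ 0.5447 -0.0652  0.03  ] along y -0.17731265662431592
bumper [0.5891 0.0059 0.025 ] along y -0.11708335066427296
stop [0.6173 0.0173 0.038 ] along y -0.11180758797757451
stop [0.5602 0.0049 0.038 ] along y -0.11196228497974385
pl1 [0.6506 0.0485 0.03  ] along y -0.08816269813517828
```

```bash
python3 - <<'E'
from h import *
go([0.535,-0.1217,0.109],-1.361)
E
```

```text
delta [[-1.4, 131.5, 2.0], np.float64(-0.0017)] pos [ 0.5333 -0.1235  0.2405] rot [-1.5711e+00 -4.0000e-04 -1.3627e+00] F [ 0.38 -0.42 -0.69] t 1.7 w 0.09405283179148095
```

```bash
python3 -m handwheel '[{"delta_pos":[-0.5,8,0.5],"yaw":0},{"delta_pos":[-1,25,1.5],"yaw":0},{"delta_pos":[-1.4,45,2],"yaw":-0.001},{"delta_pos":[-1.4,65,2],"yaw":-0.001},{"delta_pos":[-1.4,85,2],"yaw":-0.001},{"delta_pos":[-1.4,105,2],"yaw":-0.001},{"delta_pos":[-1.4,120,2],"yaw":-0.001},{"delta_pos":[-1.4,128,2],"yaw":-0.001},{"delta_pos":[-1.4,131,2],"yaw":-0.001},{"delta_pos":[-1.4,131,2],"yaw":-0.001},{"delta_pos":[-1.4,131,2],"yaw":-0.001}]'
python3 - <<'E'
from h import *
save('wrist','w2');save('side','s2'); go([0.535,-0.1217,0.109],-1.361)
E
```

```text
time: 2.8
tool_pos: [0.5363, -0.1209, 0.1106]
ee_rot: [-1.569, -0.001, -1.36]
wrist_force: [-0.9, -0.6, -0.1]
width: 0.0941
delta [[0.6, 1.6, -1.5], np.float64(0.001)] pos [ 0.5363 -0.1208  0.1106] rot [-1.569e+00 -1.200e-03 -1.360e+00] F [-0.47  0.53  0.73] t 2.9 w 0.09410488443604816
```

View pics/w2.png

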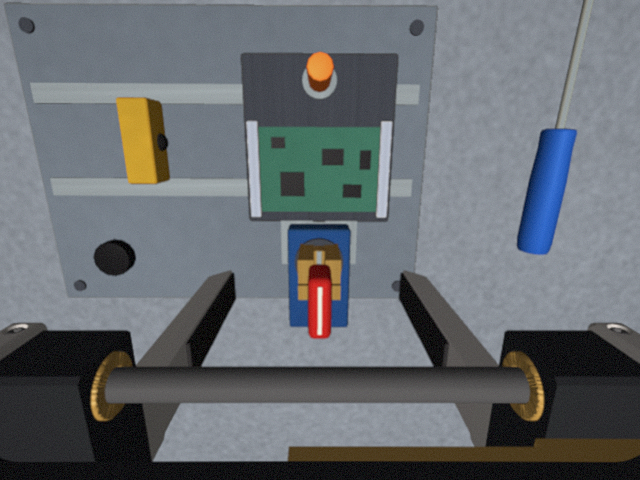

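View pics/s2.png

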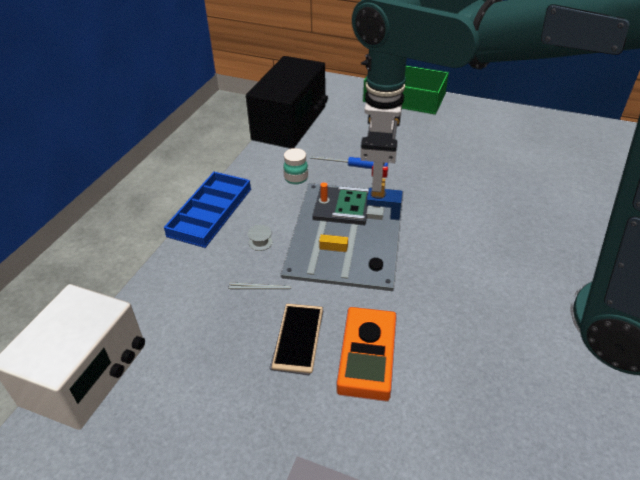

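```bash
python3 - <<'E'
from h import *
np.set_printoptions(precision=4,suppress=True)
W=load('w2');W1=load('w1'); o=robot.get_obs(); T=Ro.from_euler('xyz',o['ee_rot']).as_matrix()
for p in [(319.3,268),(319.3,337)]:
    X=plane(W,p,.1383); print(X, T.T@(X-o['tool_pos']))
for i in range(4):
    o=robot.get_obs(); print(o['tool_pos'],o['ee_rot'],o['wrist_force'])
cv2.imwrite('pics/w2c.png',cv2.resize(cv2.imread('pics/w2.png')[240:360,220:420],None,fx=4,fy=4,interpolation=cv2.INTER_CUBIC))
E
```

```text
[ 0.5573 -0.1169  0.1383] [ 0.0006 -0.0276  0.0213]
[ 0.5209 -0.1248  0.1383] [ 0.0006 -0.0277 -0.0159]
[ 0.5363 -0.1208  0.1106] [-1.569  -0.0012 -1.36  ] [-0.4725  0.5284  0.7295]
[ 0.5363 -0.1208  0.1106] [-1.569  -0.0012 -1.36  ] [-0.4725  0.5284  0.7295]
[ 0.5363 -0.1208  0.1106] [-1.569  -0.0012 -1.36  ] [-0.4725  0.5284  0.7295]
[ 0.5363 -0.1208  0.1106] [-1.569  -0.0012 -1.36  ] [-0.4725  0.5284  0.7295]
```

View pics/w2c.png

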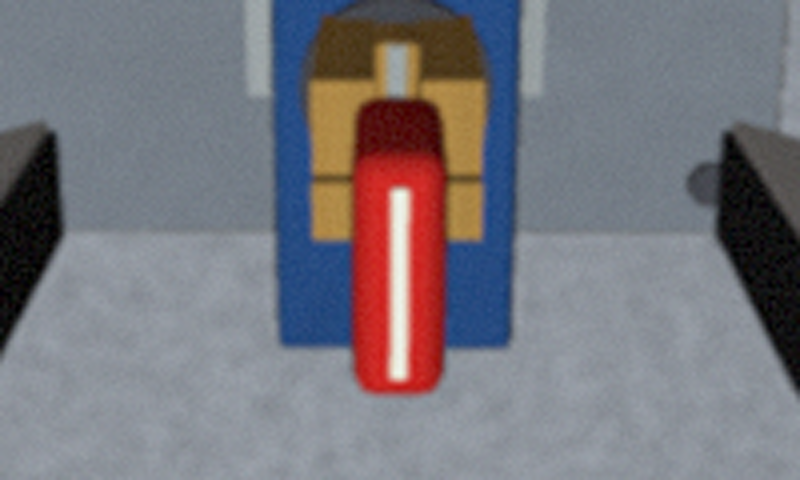

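```bash
python3 -m handwheel '[{"delta_pos":[0.6,1,0],"yaw":0},{"delta_pos":[0.6,1,0],"yaw":0},{"delta_pos":[0.6,1,0],"yaw":0}]'
python3 -m handwheel '[{"delta_pos":[0,0,0],"yaw":0},{"delta_pos":[0,0,0],"yaw":0},{"delta_pos":[0,0,0],"yaw":0},{"delta_pos":[0,0,0],"yaw":0},{"delta_pos":[0,0,0],"yaw":0},{"delta_pos":[0,0,0],"yaw":0},{"delta_pos":[0,0,0],"yaw":0},{"delta_pos":[0,0,0],"yaw":0}]' 255
python3 - <<'E'
from h import *
o=robot.get_obs(); print(o['tool_pos'],o['wrist_force'],o['wrist_torque'],o['width'])
E
```

```text
time: 3.2
tool_pos: [0.5358, -0.1212, 0.1086]
ee_rot: [-1.571, -0.0, -1.36]
wrist_force: [0.0, 0.2, 0.5]
width: 0.0937
time: 4.0
tool_pos: [0.5358, -0.1212, 0.1085]
ee_rot: [-1.571, -0.0, -1.36]
wrist_force: [-0.5, 0.5, 0.8]
width: 0.0333
[ 0.53576307 -0.12121235  0.10847299] [-0.47139097  0.49861866  0.75143934] [ 0.05886996  0.01786219 -0.05946275] 0.033339433414044536
```

Still closing.

```bash

python3 -m handwheel '[{"delta_pos":[0,0,0],"yaw":0},{"delta_pos":[0,0,0],"yaw":0},{"delta_pos":[0,0,0],"yaw":0},{"delta_pos":[0,0,0],"yaw":0},{"delta_pos":[0,0,0],"yaw":0}]' 255
python3 - <<'E'
from h import *
o=robot.get_obs(); print(o['tool_pos'],o['wrist_force'],o['wrist_torque'],o['width'])
E
```

```text
time: 4.5
tool_pos: [0.5359, -0.1217, 0.1085]
ee_rot: [-1.571, -0.001, -1.36]
wrist_force: [0.2, -0.6, -0.2]
width: 0.012
[ 0.53586136 -0.1216903   0.10851139] [ 0.2077032  -0.61709223 -0.1569542 ] [-0.46272611 -0.10916429 -0.03053776] 0.012009965326510403
```

```bash

python3 -m handwheel '[{"delta_pos":[0,-0.5,0],"yaw":0},{"delta_pos":[0,-1.5,0],"yaw":0},{"delta_pos":[0,-3,0],"yaw":0},{"delta_pos":[0,-4.5,0],"yaw":0},{"delta_pos":[0,-6,0],"yaw":0},{"delta_pos":[0,-7.5,0],"yaw":0},{"delta_pos":[0,-9,0],"yaw":0},{"delta_pos":[0,-10,0],"yaw":0},{"delta_pos":[0,-10,0],"yaw":0},{"delta_pos":[0,-10,0],"yaw":0}]' 255
python3 - <<'E'
from h import *
o=robot.get_obs(); print(o['tool_pos'],o['wrist_force'],o['wrist_torque'],o['width'])
save('side','s3')
E
```

```text
time: 5.5
tool_pos: [0.5356, -0.1214, 0.1185]
ee_rot: [-1.571, -0.0, -1.36]
wrist_force: [2.2, -4.8, -9.1]
width: 0.0116
[ 0.53561648 -0.12137359  0.11851083] [ 2.23217535 -4.76103584 -9.13448184] [-1.07132834 -0.46623566  0.01344842] 0.011602125356847397
```

```bash

python3 -m handwheel '[{"delta_pos":[0.3,-0.5,0],"yaw":0},{"delta_pos":[0.3,-1,0],"yaw":0},{"delta_pos":[0.3,-2,0],"yaw":0},{"delta_pos":[0.3,-2,0],"yaw":0}]' 255
python3 - <<'E'
from h import *
o=robot.get_obs(); print(o['tool_pos'],o['wrist_force'],o['wrist_torque'],o['width'])
E
```

```text
time: 5.95
tool_pos: [0.5357, -0.1214, 0.1205]
ee_rot: [-1.571, 0.0, -1.36]
wrist_force: [1.7, -3.6, -8.6]
width: 0.012
[ 0.53568091 -0.12144724  0.12045838] [ 1.71202426 -3.56501832 -8.64256126] [-0.98566159 -0.46260404 -0.03215395] 0.012039815800456113
```

```bash
python3 - <<'E'
import cv2
a=cv2.imread('pics/s3.png')[130:230,330:430]; cv2.imwrite('pics/s3c.png',cv2.resize(a,None,fx=5.5,fy=5.5,interpolation=cv2.INTER_CUBIC))
E
```

```text
(no output)
```

View pics/s3c.png

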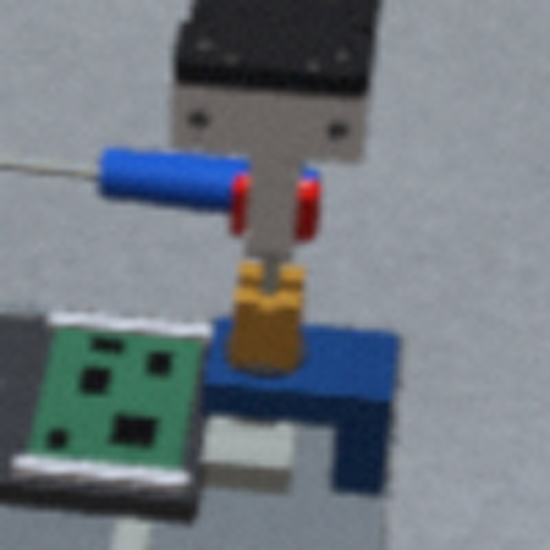

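Side view: the handle is lifted between the fingers, above the brass sleeve prongs. I'll keep lifting in small steps until the rubbery stop.

```bash

python3 -m handwheel '[{"delta_pos":[0.3,-1,0],"yaw":0},{"delta_pos":[0.6,-2,0],"yaw":0},{"delta_pos":[0.6,-2,0],"yaw":0}]' 255
python3 -m handwheel '[{"delta_pos":[0,-1,0],"yaw":0},{"delta_pos":[0,-2,0],"yaw":0},{"delta_pos":[0,-2,0],"yaw":0}]' 255
```

```text
time: 6.25
tool_pos: [0.5357, -0.1217, 0.1224]
ee_rot: [-1.571, 0.001, -1.36]
wrist_force: [0.8, -3.0, -9.1]
width: 0.0117
time: 6.55
tool_pos: [0.5358, -0.1218, 0.1244]
ee_rot: [-1.571, 0.001, -1.36]
wrist_force: [2.1, -1.7, -9.6]
width: 0.0119
```

```bash
python3 - <<'E'
from h import *
A=load('scene0');B=load('side0')
# predicted sleeve top center for heights
for z in (.085,.09,.095,.101):
    X=[0.535,-0.1217,z]; pa=(proj(A,X)-[184.61,179.61])*4.6; pb=(proj(B,X)-[274.62,154.62])*4.2; print(z,pa.round(0),pb.round(0))
E
```

```text
0.085 [230. 131.] [433. 136.]
0.09 [228. 125.] [433. 129.]
0.095 [227. 119.] [434. 121.]
0.101 [225. 111.] [434. 112.]
```

```bash

python3 -m handwheel '[{"delta_pos":[0.3,-1,0],"yaw":0},{"delta_pos":[0.3,-2,0],"yaw":0},{"delta_pos":[0.3,-3,0],"yaw":0},{"delta_pos":[0.3,-3,0],"yaw":0}]' 255
python3 -m handwheel '[{"delta_pos":[0,-1,0],"yaw":0},{"delta_pos":[0,-2,0],"yaw":0},{"delta_pos":[0,-2,0],"yaw":0}]' 255
```

```text
time: 6.95
tool_pos: [0.5358, -0.122, 0.1275]
ee_rot: [-1.571, 0.001, -1.36]
wrist_force: [1.0, -1.0, -11.8]
width: 0.0122
time: 7.25
tool_pos: [0.5358, -0.1221, 0.1295]
ee_rot: [-1.571, 0.001, -1.36]
wrist_force: [0.9, 0.3, -11.5]
width: 0.0118
```

```bash

python3 -m handwheel '[{"delta_pos":[0,-1,0],"yaw":0},{"delta_pos":[0,-1.5,0],"yaw":0},{"delta_pos":[0,-1.5,0],"yaw":0}]' 255
python3 -m handwheel '[{"delta_pos":[0,-1,0],"yaw":0},{"delta_pos":[0,-1,0],"yaw":0}]' 255
```

```text
time: 7.55
tool_pos: [0.5358, -0.1221, 0.1309]
ee_rot: [-1.571, 0.001, -1.36]
wrist_force: [1.8, 0.3, -10.3]
width: 0.0117
time: 7.75
tool_pos: [0.5359, -0.1221, 0.1319]
ee_rot: [-1.571, 0.0, -1.36]
wrist_force: [0.1, 0.9, -12.0]
width: 0.0118
```

```bash

python3 -m handwheel '[{"delta_pos":[0,-0.5,0],"yaw":0},{"delta_pos":[0,-1,0],"yaw":0},{"delta_pos":[0,-1,0],"yaw":0}]' 255
python3 -m handwheel '[{"delta_pos":[0,-0.5,0],"yaw":0},{"delta_pos":[0,-1,0],"yaw":0},{"delta_pos":[0,-1,0],"yaw":0}]' 255
```

```text
time: 8.05
tool_pos: [0.5359, -0.1222, 0.1329]
ee_rot: [-1.571, 0.0, -1.36]
wrist_force: [-0.1, 0.6, -12.4]
width: 0.0115
time: 8.35
tool_pos: [0.5359, -0.1222, 0.134]
ee_rot: [-1.571, 0.0, -1.36]
wrist_force: [0.5, 0.9, -12.7]
width: 0.012
```

```bash

python3 -m handwheel '[{"delta_pos":[0,-0.5,0],"yaw":0},{"delta_pos":[0,-0.8,0],"yaw":0},{"delta_pos":[0,-0.8,0],"yaw":0}]' 255
python3 -m handwheel '[{"delta_pos":[0,-0.5,0],"yaw":0},{"delta_pos":[0,-0.7,0],"yaw":0},{"delta_pos":[0,-0.7,0],"yaw":0}]' 255
```

```text
time: 8.65
tool_pos: [0.5359, -0.1222, 0.1348]
ee_rot: [-1.571, 0.0, -1.36]
wrist_force: [0.5, 1.6, -12.2]
width: 0.0117
time: 8.95
tool_pos: [0.5359, -0.1223, 0.1353]
ee_rot: [-1.571, 0.0, -1.36]
wrist_force: [0.1, 1.2, -12.8]
width: 0.0116
```

```bash

python3 -m handwheel '[{"delta_pos":[0,-0.3,0],"yaw":0},{"delta_pos":[0,-0.6,0],"yaw":0},{"delta_pos":[0,-0.6,0],"yaw":0}]' 255
python3 -m handwheel '[{"delta_pos":[0,0,0],"yaw":0},{"delta_pos":[0,0,0],"yaw":0}]' 255
```

```text
time: 9.25
tool_pos: [0.5358, -0.1223, 0.1354]
ee_rot: [-1.572, 0.0, -1.36]
wrist_force: [1.4, 1.1, -17.1]
width: 0.0117
time: 9.45
tool_pos: [0.5358, -0.1222, 0.1354]
ee_rot: [-1.572, 0.001, -1.36]
wrist_force: [1.8, 1.3, -17.8]
width: 0.012
```

```bash

python3 -m handwheel '[{"delta_pos":[0,0.5,0],"yaw":0},{"delta_pos":[0,1.1,0],"yaw":0},{"delta_pos":[0,1.1,0],"yaw":0}]' 255
python3 -m handwheel '[{"delta_pos":[0,0,0],"yaw":-0.04},{"delta_pos":[0,0,0],"yaw":-0.1},{"delta_pos":[0,0,0],"yaw":-0.2},{"delta_pos":[0,0,0],"yaw":-0.26},{"delta_pos":[0,0,0],"yaw":-0.26}]' 255
python3 - <<'E'
from h import *
o=robot.get_obs(); print(o['tool_pos'],o['joint_positions'],o['wrist_force'],o['wrist_torque'],o['width'])
E
```

```text
time: 9.75
tool_pos: [0.5359, -0.1223, 0.1354]
ee_rot: [-1.571, -0.0, -1.36]
wrist_force: [0.2, 1.6, -13.5]
width: 0.0117
time: 10.25
tool_pos: [0.5359, -0.1222, 0.1354]
ee_rot: [-1.571, 0.0, -1.1]
wrist_force: [-1.3, 1.7, -14.4]
width: 0.0117
[ 0.53586889 -0.12219346  0.13536407] [-3.27466967e-01  1.10591968e-01  1.48459236e+00  1.70534366e-04
  1.54656378e+00  7.72546435e-01] [ -1.27496105   1.70010391 -14.36396934] [0.62907936 0.10637167 0.01883795] 0.011708419339228004
```

```bash

python3 -m handwheel '[{"delta_pos":[0,0.3,0],"yaw":-0.05},{"delta_pos":[0,0.6,0],"yaw":-0.15},{"delta_pos":[0,0.6,0],"yaw":-0.25},{"delta_pos":[0,0.6,0],"yaw":-0.35},{"delta_pos":[0,0.6,0],"yaw":-0.45},{"delta_pos":[0,0.6,0],"yaw":-0.52},{"delta_pos":[0,0.6,0],"yaw":-0.52}]' 255
python3 - <<'E'
from h import *
o=robot.get_obs(); print(o['tool_pos'],o['wrist_force'],o['wrist_torque'],o['width'])
E
```

```text
time: 10.95
tool_pos: [0.5357, -0.1221, 0.1351]
ee_rot: [-1.571, 0.0, -0.581]
wrist_force: [-1.0, 2.8, -11.1]
width: 0.0119
[ 0.53574858 -0.12208464  0.13506009] [ -1.02900098   2.84636462 -11.06054942] [0.67616725 0.37422023 0.02529116] 0.011872655847300793
```

```bash

python3 -m handwheel '[{"delta_pos":[0,0,0],"yaw":-0.05},{"delta_pos":[0,0,0],"yaw":-0.15},{"delta_pos":[0,0,0],"yaw":-0.25},{"delta_pos":[0,0,0],"yaw":-0.35},{"delta_pos":[0,0,0],"yaw":-0.45},{"delta_pos":[0,0,0],"yaw":-0.55},{"delta_pos":[0,0,0],"yaw":-0.65},{"delta_pos":[0,0,0],"yaw":-0.75},{"delta_pos":[0,0,0],"yaw":-0.79},{"delta_pos":[0,0,0],"yaw":-0.79}]' 255
python3 - <<'E'
from h import *
o=robot.get_obs(); print(o['tool_pos'],o['wrist_force'],o['wrist_torque'],o['width']); save('wrist','w4');save('side','s4')
E
```

```text
time: 11.95
tool_pos: [0.5354, -0.1221, 0.1346]
ee_rot: [-1.57, 0.001, 0.208]
wrist_force: [-1.9, 3.4, -11.9]
width: 0.0116
[ 0.53537673 -0.1221332   0.1345998 ] [ -1.93315277   3.36999091 -11.94248607] [0.68779379 0.59880157 0.02297511] 0.011637427255896627
```

View pics/w4.png

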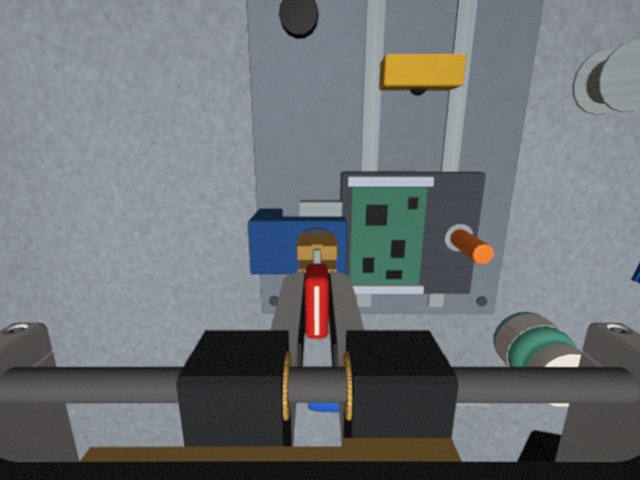

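Wrist view: the red T is gripped at (317,300) and has turned a quarter with the tool. The pin is now over the rest notch, so I'll let it down gently.

```bash

python3 -m handwheel '[{"delta_pos":[0,0.7,0],"yaw":0},{"delta_pos":[0,1.5,0],"yaw":0},{"delta_pos":[0,2.3,0],"yaw":0},{"delta_pos":[0,3,0],"yaw":0},{"delta_pos":[0,3.5,0],"yaw":0},{"delta_pos":[0,3.5,0],"yaw":0}]' 255
python3 -m handwheel '[{"delta_pos":[0,0.5,0],"yaw":0},{"delta_pos":[0,1,0],"yaw":0},{"delta_pos":[0,1,0],"yaw":0}]' 255
```

```text
time: 12.65
tool_pos: [0.5356, -0.1222, 0.1306]
ee_rot: [-1.57, 0.001, 0.21]
wrist_force: [-2.8, 3.7, -11.2]
width: 0.0119
time: 12.95
tool_pos: [0.5356, -0.1222, 0.1298]
ee_rot: [-1.57, 0.001, 0.21]
wrist_force: [-4.6, 2.8, -10.3]
width: 0.0119
```

```bash

python3 -m handwheel '[{"delta_pos":[0,0.4,0],"yaw":0},{"delta_pos":[0,0.7,0],"yaw":0},{"delta_pos":[0,0.7,0],"yaw":0}]' 255
python3 -m handwheel '[{"delta_pos":[0,0.4,0],"yaw":0},{"delta_pos":[0,0.7,0],"yaw":0},{"delta_pos":[0,0.7,0],"yaw":0}]' 255
python3 - <<'E'
from h import *
o=robot.get_obs(); print(o['tool_pos'],o['wrist_force'],o['wrist_torque'],o['width'])
E
```

```text
time: 13.25
tool_pos: [0.5357, -0.1223, 0.1298]
ee_rot: [-1.571, 0.0, 0.21]
wrist_force: [-4.9, 3.9, -8.2]
width: 0.0118
time: 13.55
tool_pos: [0.5357, -0.1223, 0.1297]
ee_rot: [-1.571, 0.0, 0.21]
wrist_force: [-6.0, 3.9, -6.3]
width: 0.0117
[ 0.53573998 -0.12227403  0.12973127] [-5.98773777  3.94791683 -6.30638731] [ 0.91700219  1.2536336  -0.0315159 ] 0.011720517918670766
```

```bash

python3 -m handwheel '[{"delta_pos":[-0.3,0.5,0.3],"yaw":0},{"delta_pos":[-0.6,1,0.6],"yaw":0},{"delta_pos":[-0.9,1.5,0.9],"yaw":0},{"delta_pos":[-0.9,1.5,0.9],"yaw":0}]' 255
python3 - <<'E'
from h import *
o=robot.get_obs(); print(o['tool_pos'],o['wrist_force'],o['wrist_torque'],o['width'])
E
```

```text
time: 13.95
tool_pos: [0.5357, -0.1223, 0.1296]
ee_rot: [-1.573, -0.003, 0.21]
wrist_force: [-4.7, 3.2, -3.6]
width: 0.0117
[ 0.53569663 -0.12227904  0.1296421 ] [-4.70592115  3.20062513 -3.64467994] [ 0.73288674  1.230688   -0.03245753] 0.011658110484860922
```

```bash

python3 -m handwheel '[{"delta_pos":[-0.4,0.5,0.4],"yaw":0},{"delta_pos":[-0.8,1,0.8],"yaw":0},{"delta_pos":[-0.8,1,0.8],"yaw":0}]' 255
python3 -m handwheel '[{"delta_pos":[0,0,0],"yaw":0},{"delta_pos":[0,0,0],"yaw":0},{"delta_pos":[0,0,0],"yaw":0},{"delta_pos":[0,0,0],"yaw":0},{"delta_pos":[0,0,0],"yaw":0},{"delta_pos":[0,0,0],"yaw":0},{"delta_pos":[0,0,0],"yaw":0},{"delta_pos":[0,0,0],"yaw":0}]' 100
python3 - <<'E'
from h import *
o=robot.get_obs(); print(o['tool_pos'],o['wrist_force'],o['wrist_torque'],o['width']); save('side','s5'); save('scene','c5'); save('wrist','w5')
a=cv2.imread('pics/s5.png')[110:290,275:435]; cv2.imwrite('pics/s5c.png',cv2.resize(a,None,fx=3.3,fy=3.3,interpolation=cv2.INTER_CUBIC))
E
```

```text
time: 14.25
tool_pos: [0.5357, -0.1222, 0.1295]
ee_rot: [-1.575, -0.005, 0.21]
wrist_force: [-4.4, 1.4, 5.1]
width: 0.0119
time: 15.05
tool_pos: [0.534, -0.1211, 0.1259]
ee_rot: [-1.571, -0.0, 0.21]
wrist_force: [-0.2, -0.0, 0.4]
width: 0.0571
[ 0.53402725 -0.12108159  0.12588651] [-0.24543587 -0.04348639  0.44401873] [-0.02046645 -0.04409557 -0.00145903] 0.057130874037255176
```

View pics/s5c.png

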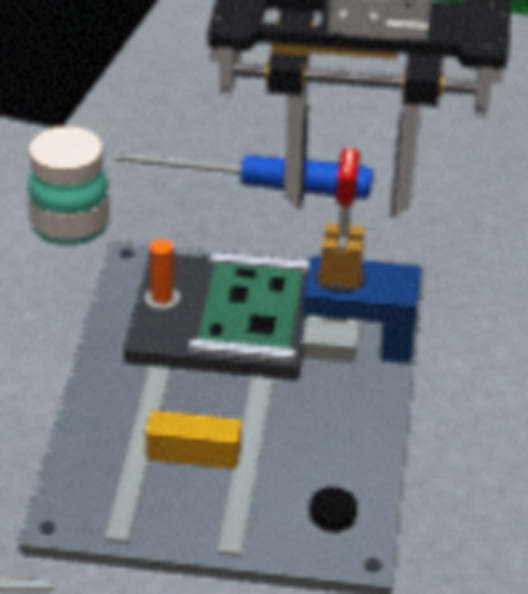

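View pics/w5.png

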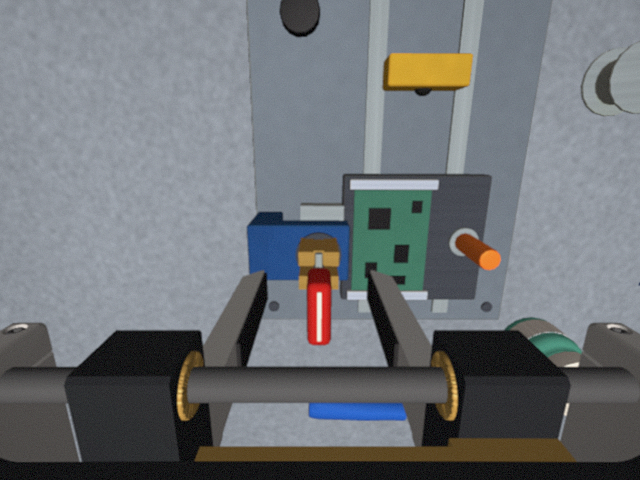

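```bash

python3 -m handwheel '[{"delta_pos":[0,-5,0],"yaw":0},{"delta_pos":[0,-15,0],"yaw":0},{"delta_pos":[0,-30,0],"yaw":0},{"delta_pos":[0,-50,0],"yaw":0},{"delta_pos":[0,-65,0],"yaw":0},{"delta_pos":[0,-73,0],"yaw":0},{"delta_pos":[0,-75,0],"yaw":0}]' 0
python3 - <<'E'
from h import *
np.set_printoptions(precision=4,suppress=True)
A=load('c5');B=load('s5')
a=cv2.imread('pics/c5.png')[150:310,185:345]; cv2.imwrite('pics/c5c.png',cv2.resize(a,None,fx=3.7,fy=3.7,interpolation=cv2.INTER_CUBIC))
for z in (.138,.159): print(z,'expected T top in s5c',(proj(B,[.535,-.1217,z])-[275,110])*3.3,'c5c',(proj(A,[.535,-.1217,z])-[185,150])*3.7)
go([.6545,-.097,.125],-1.361)
E
```

```text
time: 15.9
tool_pos: [0.5347, -0.1213, 0.2029]
ee_rot: [-1.573, -0.003, 0.21]
wrist_force: [-0.4, 1.1, 0.7]
width: 0.094
0.138 expected T top in s5c [343.0769 189.2782] c5c [170.1692 160.8937]
0.159 expected T top in s5c [344.9411 162.4581] c5c [164.6213 138.2945]
delta [[122.0, 78.3, -1.1], np.float64(1.5711)] pos [ 0.5347 -0.1213  0.2029] rot [-1.5725 -0.0027  0.2101] F [-0.4   1.14  0.66] t 15.9 w 0.09402175710598058
```

View pics/c5c.png

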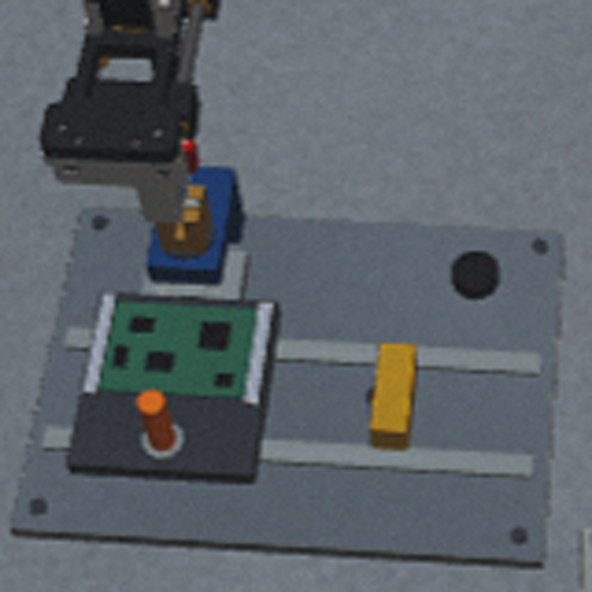

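The side view puts the T top near z=0.16, so the plunger stays up by itself. Next, the carriage post.

```bash

python3 -m handwheel '[{"delta_pos":[3,0,0],"yaw":0.08},{"delta_pos":[10,0,0],"yaw":0.21},{"delta_pos":[22,0,0],"yaw":0.35},{"delta_pos":[36,0,0],"yaw":0.49},{"delta_pos":[50,0,0],"yaw":0.63},{"delta_pos":[64,0,0],"yaw":0.77},{"delta_pos":[78,5,0],"yaw":0.91},{"delta_pos":[92,10,-0.5],"yaw":1.05},{"delta_pos":[105,20,-1],"yaw":1.19},{"delta_pos":[115,32,-1],"yaw":1.33},{"delta_pos":[120,42,-1],"yaw":1.47},{"delta_pos":[122,50,-1],"yaw":1.571}]' 0
python3 -m handwheel '[{"delta_pos":[0,0,0],"yaw":0},{"delta_pos":[0,0,0],"yaw":0},{"delta_pos":[0,0,0],"yaw":0}]'
python3 - <<'E'
from h import *
save('wrist','w6'); save('side','s6'); go([.6545,-.097,.045],-1.361)
a=cv2.imread('pics/s6.png')[110:290,275:435]; cv2.imwrite('pics/s6c.png',cv2.resize(a,None,fx=3.3,fy=3.3,interpolation=cv2.INTER_CUBIC))
E
```

```text
time: 17.1
tool_pos: [0.6532, -0.0962, 0.1486]
ee_rot: [-1.574, 0.001, -1.365]
wrist_force: [0.3, 0.5, -0.3]
width: 0.0941
time: 17.4
tool_pos: [0.6536, -0.0967, 0.1515]
ee_rot: [-1.57, -0.0, -1.36]
wrist_force: [0.6, -0.1, 1.4]
width: 0.0939
delta [[0.3, 106.8, 0.6], np.float64(0.0007)] pos [ 0.6537 -0.0968  0.1518] rot [-1.5697e+00 -6.0000e-04 -1.3603e+00] F [-0.74  0.88 -0.35] t 17.5 w 0.09416185159821161
```

View pics/w6.png

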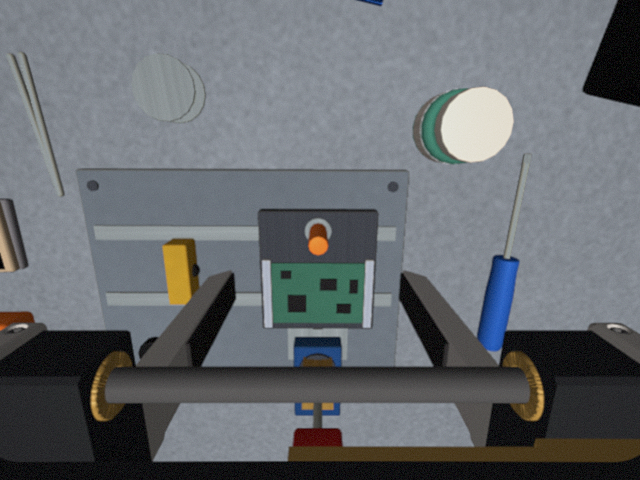

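View pics/s6c.png

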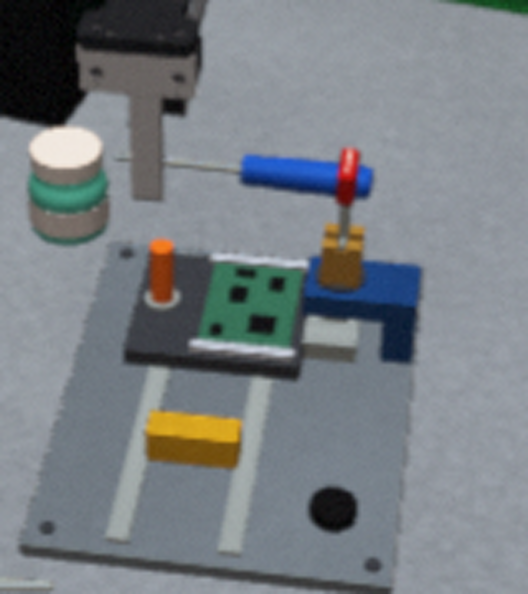

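```bash
python3 - <<'E'
from h import *
np.set_printoptions(precision=4,suppress=True)
W=load('w6'); o=robot.get_obs(); T=Ro.from_euler('xyz',o['ee_rot']).as_matrix()
for n,p,z in [('post',(318.3,246),.078),('jar',(477,124),.07),('bump',(199,271),.025)]:
    X=plane(W,p,z); print(n,X,T.T@(X-o['tool_pos']))
A=load('scene0');B=load('side0')
a=lambda p:np.array(p)/4.6+[185-.39,180-.39]
b=lambda p:np.array(p)/4.2+[275-.38,155-.38]
print(tri([(A,a((187,362))),(B,b((206,125))),(W,(318.3,246)),(load('w1'),(316.6,90.4))]))
E
```

```text
post [ 0.6542 -0.0971  0.078 ] [0.0004 0.0738 0.0004]
jar [ 0.7669 -0.191   0.07  ] [0.1158 0.082  0.0909]
bump [0.5893 0.0063 0.025 ] [-0.1143  0.1267 -0.0416]
(array([ 0.6543, -0.0975,  0.0774]), [np.float64(0.001192131096097294), np.float64(0.0014206409893677936), np.float64(0.00044172188714890605), np.float64(0.0008770159198559074)])
```

```bash

python3 -m handwheel '[{"delta_pos":[0.2,6,0.2],"yaw":0},{"delta_pos":[0.4,20,0.4],"yaw":0},{"delta_pos":[0.4,38,0.4],"yaw":0},{"delta_pos":[0.4,56,0.4],"yaw":0},{"delta_pos":[0.4,74,0.4],"yaw":0},{"delta_pos":[0.4,89,0.4],"yaw":0},{"delta_pos":[0.4,99,0.4],"yaw":0},{"delta_pos":[0.4,104,0.4],"yaw":0},{"delta_pos":[0.4,106,0.4],"yaw":0},{"delta_pos":[0.4,106,0.4],"yaw":0}]' 0
python3 -m handwheel '[{"delta_pos":[0,0,0],"yaw":0},{"delta_pos":[0,0,0],"yaw":0},{"delta_pos":[0,0,0],"yaw":0},{"delta_pos":[0,0,0],"yaw":0},{"delta_pos":[0,0,0],"yaw":0},{"delta_pos":[0,0,0],"yaw":0},{"delta_pos":[0,0,0],"yaw":0},{"delta_pos":[0,0,0],"yaw":0},{"delta_pos":[0,0,0],"yaw":0},{"delta_pos":[0,0,0],"yaw":0},{"delta_pos":[0,0,0],"yaw":0},{"delta_pos":[0,0,0],"yaw":0}]' 255
```

```text
time: 18.5
tool_pos: [0.6543, -0.097, 0.0454]
ee_rot: [-1.57, -0.0, -1.361]
wrist_force: [0.2, -0.3, -0.8]
width: 0.0942
time: 19.7
tool_pos: [0.654, -0.0971, 0.0449]
ee_rot: [-1.571, -0.0, -1.361]
wrist_force: [0.1, -0.2, -0.2]
width: 0.0153
```

```bash

python3 -m handwheel '[{"delta_pos":[0,0,0],"yaw":0},{"delta_pos":[-1,0,0],"yaw":0},{"delta_pos":[-3,0,0],"yaw":0},{"delta_pos":[-6,0,0],"yaw":0},{"delta_pos":[-10,0,0],"yaw":0},{"delta_pos":[-14,0,0],"yaw":0},{"delta_pos":[-18,0,0],"yaw":0},{"delta_pos":[-22,0,0],"yaw":0},{"delta_pos":[-26,0,0],"yaw":0},{"delta_pos":[-29,0,0],"yaw":0},{"delta_pos":[-30,0,0],"yaw":0},{"delta_pos":[-30,0,0],"yaw":0}]' 255
python3 - <<'E'
from h import *
save('side','s7'); go([.6543,-.097,.045])
a=cv2.imread('pics/s7.png')[110:290,275:435]; cv2.imwrite('pics/s7c.png',cv2.resize(a,None,fx=3.3,fy=3.3,interpolation=cv2.INTER_CUBIC))
E
```

```text
time: 20.9
tool_pos: [0.6477, -0.0669, 0.045]
ee_rot: [-1.571, 0.001, -1.361]
wrist_force: [1.4, -1.1, -1.7]
width: 0.0156
delta [[30.8, -0.1, 0.2]] pos [ 0.6477 -0.0669  0.045 ] rot [-1.5708e+00  1.1000e-03 -1.3607e+00] F [ 1.23 -1.22 -0.89] t 20.95 w 0.015465008612257341
```

View pics/s7c.png

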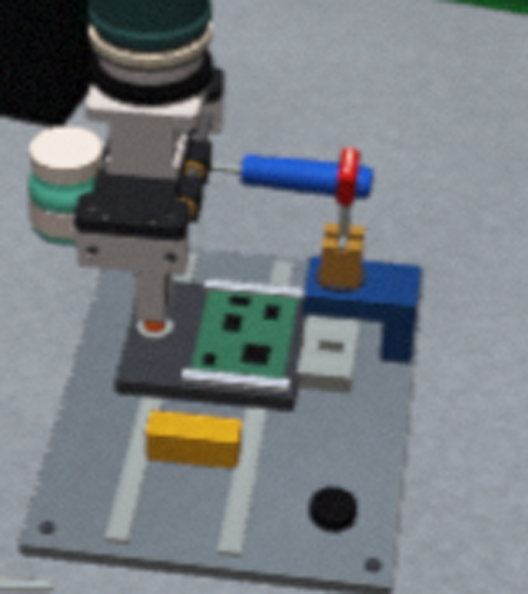

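Side view: the carriage has slid 30 mm, its front edge is at about (205,400), and the plunger is still up.

```bash

python3 -m handwheel '[{"delta_pos":[-1,0,0],"yaw":0},{"delta_pos":[-3,0,0],"yaw":0},{"delta_pos":[-6,0,0],"yaw":0},{"delta_pos":[-10,0,0],"yaw":0},{"delta_pos":[-14,0,0],"yaw":0},{"delta_pos":[-18,0,0],"yaw":0},{"delta_pos":[-21,0,0],"yaw":0},{"delta_pos":[-23,0,0],"yaw":0},{"delta_pos":[-24,0,0],"yaw":0},{"delta_pos":[-24,0,0],"yaw":0}]' 255
python3 -m handwheel '[{"delta_pos":[-1,0,0],"yaw":0},{"delta_pos":[-2,0,0],"yaw":0},{"delta_pos":[-2,0,0],"yaw":0}]' 255
```

```text
time: 21.95
tool_pos: [0.6428, -0.0435, 0.045]
ee_rot: [-1.571, 0.001, -1.361]
wrist_force: [2.5, -1.4, -1.5]
width: 0.0153
time: 22.25
tool_pos: [0.6424, -0.042, 0.045]
ee_rot: [-1.571, 0.0, -1.361]
wrist_force: [2.4, -2.5, -1.8]
width: 0.0153
```

```bash

python3 -m handwheel '[{"delta_pos":[-1,0,0],"yaw":0},{"delta_pos":[-2,0,0],"yaw":0},{"delta_pos":[-2,0,0],"yaw":0}]' 255
python3 -m handwheel '[{"delta_pos":[-0.5,0,0],"yaw":0},{"delta_pos":[-1,0,0],"yaw":0},{"delta_pos":[-1,0,0],"yaw":0}]' 255
```

```text
time: 22.55
tool_pos: [0.642, -0.04, 0.045]
ee_rot: [-1.571, 0.0, -1.361]
wrist_force: [2.9, -2.2, -1.7]
width: 0.0151
time: 22.85
tool_pos: [0.6418, -0.0391, 0.045]
ee_rot: [-1.571, -0.0, -1.361]
wrist_force: [3.4, -1.7, -2.2]
width: 0.0155
```

```bash

python3 -m handwheel '[{"delta_pos":[-0.5,0,0],"yaw":0},{"delta_pos":[-1,0,0],"yaw":0},{"delta_pos":[-1,0,0],"yaw":0}]' 255
python3 -m handwheel '[{"delta_pos":[-0.5,0,0],"yaw":0},{"delta_pos":[-1,0,0],"yaw":0},{"delta_pos":[-1,0,0],"yaw":0}]' 255
```

```text
time: 23.15
tool_pos: [0.6417, -0.0388, 0.045]
ee_rot: [-1.57, -0.001, -1.361]
wrist_force: [3.9, -3.9, -4.0]
width: 0.0154
time: 23.45
tool_pos: [0.6417, -0.0387, 0.045]
ee_rot: [-1.57, -0.003, -1.362]
wrist_force: [4.8, -4.9, -3.4]
width: 0.0153
```

```bash

python3 -m handwheel '[{"delta_pos":[-0.5,0,0],"yaw":0},{"delta_pos":[-1,0,0],"yaw":0},{"delta_pos":[-1,0,0],"yaw":0},{"delta_pos":[-1,0,0],"yaw":0}]' 255
python3 - <<'E'
from h import *
save('side','s8'); save('wrist','w8'); go([.6543,-.097,.045])
a=cv2.imread('pics/s8.png')[110:290,275:435]; cv2.imwrite('pics/s8c.png',cv2.resize(a,None,fx=3.3,fy=3.3,interpolation=cv2.INTER_CUBIC))
E
```

```text
time: 23.85
tool_pos: [0.6417, -0.0386, 0.045]
ee_rot: [-1.57, -0.004, -1.362]
wrist_force: [5.3, -7.3, -4.0]
width: 0.0153
delta [[59.7, 0.2, 0.3]] pos [ 0.6417 -0.0386  0.045 ] rot [-1.5702 -0.0041 -1.362 ] F [ 5.02 -7.8  -4.8 ] t 23.95 w 0.015505636367895665
```

View pics/s8c.png

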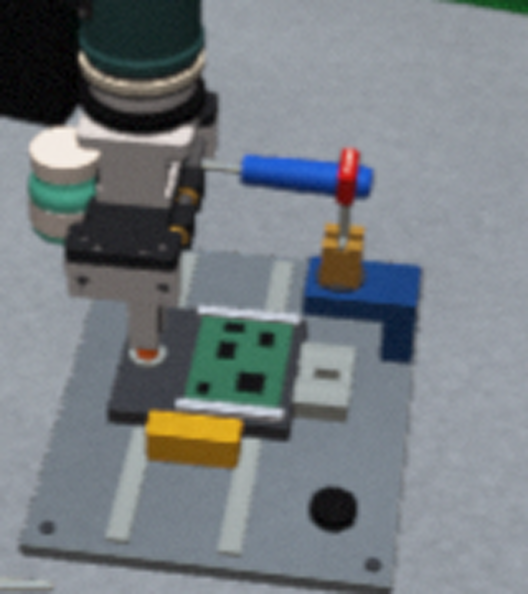

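View pics/w8.png

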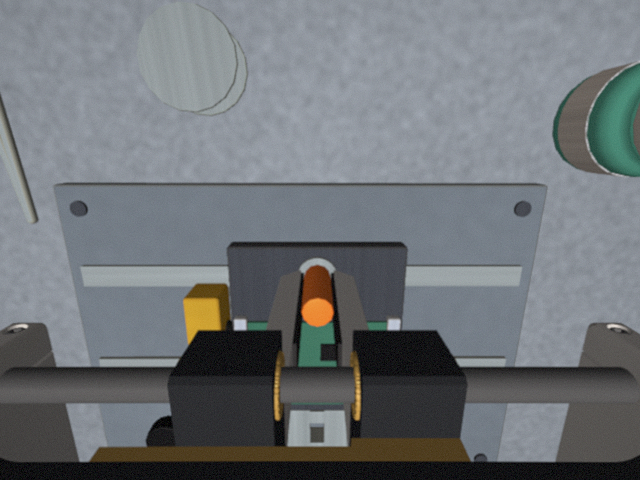

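The carriage is against the bumper: motion stopped while the force rose to about 8 N. I'll let go with a partial opening, then withdraw straight up.

```bash

python3 -m handwheel '[{"delta_pos":[0.5,0,0],"yaw":0},{"delta_pos":[0.5,0,0],"yaw":0},{"delta_pos":[0.5,0,0],"yaw":0},{"delta_pos":[0.5,0,0],"yaw":0},{"delta_pos":[0.5,0,0],"yaw":0},{"delta_pos":[0.5,0,0],"yaw":0}]' 140
python3 - <<'E'
from h import *
save('wrist','w9'); save('side','s9'); go([.6543,-.097,.045])
a=cv2.imread('pics/s9.png')[110:290,275:435]; cv2.imwrite('pics/s9c.png',cv2.resize(a,None,fx=3.3,fy=3.3,interpolation=cv2.INTER_CUBIC))
E
```

```text
time: 24.55
tool_pos: [0.6411, -0.0365, 0.045]
ee_rot: [-1.571, 0.0, -1.361]
wrist_force: [0.5, 0.1, -0.1]
width: 0.0426
delta [[61.8, -0.0, 0.3]] pos [ 0.6411 -0.0367  0.045 ] rot [-1.5710e+00  1.0000e-04 -1.3609e+00] F [ 0.32 -1.27 -0.05] t 24.65 w 0.0421967919004796
```

View pics/w9.png

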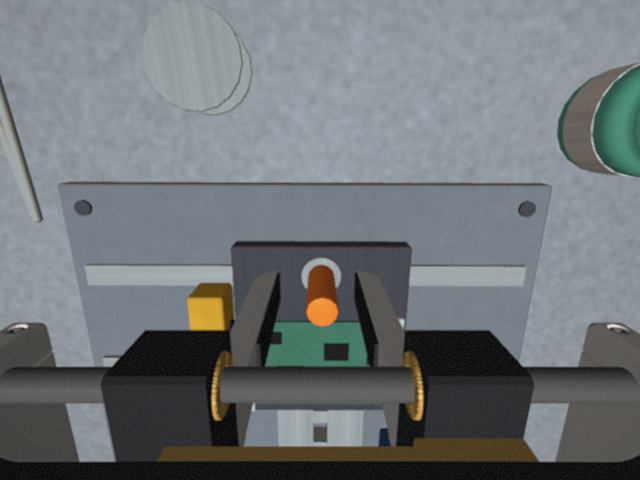

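View pics/s9c.png

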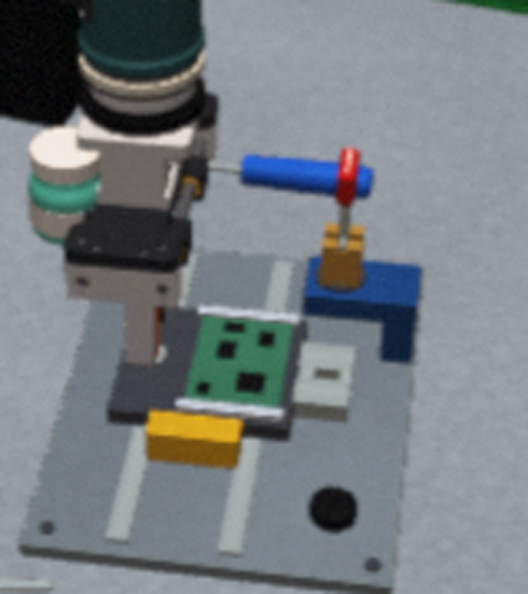

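The fingers are off the post, which sits mid-gap at (321,295), and the carriage hasn't moved. I'll rise straight up.

```bash

python3 -m handwheel '[{"delta_pos":[0,-4,0],"yaw":0},{"delta_pos":[0,-14,0],"yaw":0},{"delta_pos":[0,-30,0],"yaw":0},{"delta_pos":[0,-50,0],"yaw":0},{"delta_pos":[0,-72,0],"yaw":0},{"delta_pos":[0,-95,0],"yaw":0},{"delta_pos":[0,-118,0],"yaw":0},{"delta_pos":[0,-138,0],"yaw":0},{"delta_pos":[0,-152,0],"yaw":0},{"delta_pos":[0,-160,0],"yaw":0},{"delta_pos":[0,-160,0],"yaw":0},{"delta_pos":[0,-160,0],"yaw":0}]'
python3 - <<'E'
from h import *
for n,f in [('wrist','w10'),('side','s10'),('scene','c10')]: save(n,f)
go([.6543,-.097,.045])
a=cv2.imread('pics/s10.png')[110:290,275:435]; cv2.imwrite('pics/s10c.png',cv2.resize(a,None,fx=3.3,fy=3.3,interpolation=cv2.INTER_CUBIC))
E
```

```text
time: 25.85
tool_pos: [0.6409, -0.0367, 0.2042]
ee_rot: [-1.572, 0.0, -1.361]
wrist_force: [-0.2, -0.4, -0.1]
width: 0.0426
delta [[62.0, 158.3, 1.3]] pos [ 0.6406 -0.0366  0.2033] rot [-1.5735e+00  9.0000e-04 -1.3609e+00] F [ 0.02 -0.35 -0.26] t 26.0 w 0.042755695543177784
```

View pics/w10.png

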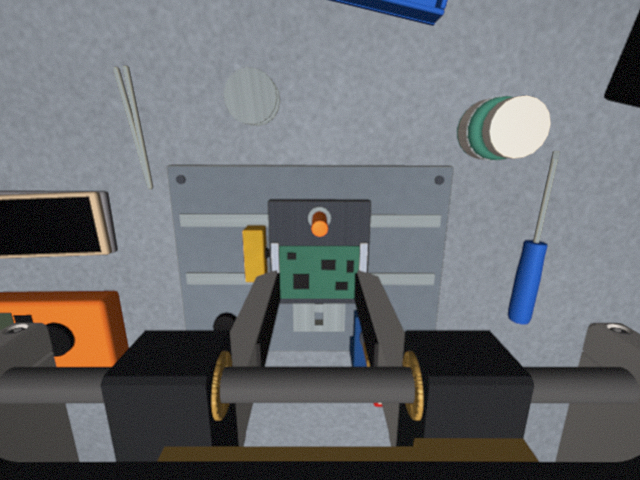

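View pics/s10c.png

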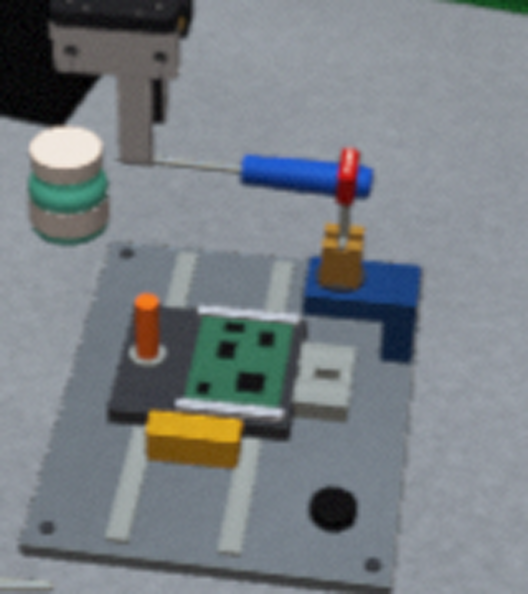

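View pics/c10.png

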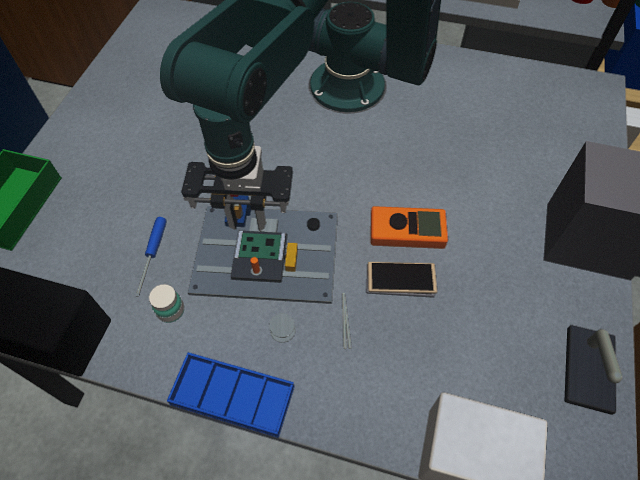

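```bash
python3 - <<'E'
from h import *
np.set_printoptions(precision=4,suppress=True)
W=load('w10');S=load('s10');S0=load('side0');W6=load('w6')
U=np.array([-np.sin(.21),np.cos(.21)])
w=lambda s,p,z:plane(s,p,z)
p1=w(W,(319.5,228.5),.078); p0=w(W6,(318.3,246),.078); print('post',p0,p1,'travel',(p1-p0)[:2]@U)
b=lambda p:np.array(p)/3.3+[275-.35,110-.35]
q1=w(S,b((147,301)),.078); q0=w(load('s5'),b((161,246)),.078); print('side post',q0,q1,'travel',(q1-q0)[:2]@U)
print('face', w(W,(269,200),.03)[:2]@U, 'bumper -0.1171')
# T top height: side cam, axis known
for z in (.150,.155,.159,.163): print(z,(proj(S,[.535,-.1217,z])-[274.65,109.65])*3.3)
E
```

```text
post [ 0.6542 -0.0971  0.078 ] [ 0.642  -0.0382  0.078 ] travel 0.060063138724990424
side post [ 0.6536 -0.0981  0.078 ] [ 0.6409 -0.0401  0.078 ] travel 0.059406283439655275
face -0.11851794507416194 bumper -0.1171
0.15 [345.2913 175.1864]
0.155 [345.7373 168.7715]
0.159 [346.0961 163.6131]
0.163 [346.4568 158.4308]
```

```bash
python3 -c "
from bench import robot
print(robot.close_job())"
```

```text
the job is handed in; nothing more can be done
None
```

The plunger is up in its rest notch and the carriage is against the bumper. I handed the job in at about 26 s of the 51 s allowed.

- **Plunger:** I lifted it about 27 mm until it met its stop, with a peak pull of about 18 N. I then turned it a quarter turn counter-clockwise with little torque and let it down. The notch took the load about 21 mm above the seated height. The last side picture puts the handle top at about 0.16 m, so it has stayed up by itself.
- **Carriage:** I slid it by the orange handle until it stopped after 59.7 mm. I pressed on until the force along the slide was about 9 N, roughly 3 N of it friction, then opened the fingers and rose clear.
- **Last checks:** The wrist and side cameras give 60.1 and 59.4 mm of travel, against about 60 mm measured beforehand. The bystanders look unmoved, though I judged that by eye. The wrist force reads about 0, so nothing is being touched.
- **Disagreement:** The last picture puts the carriage face 1.4 mm short of the bumper. That is within the 2 mm calibration error, and the force and the halted motion both show contact.

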